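Slide the heavy booster pack home into its charging dock and start the charge

ROBOT

A 6-joint arm with a two-finger parallel gripper is mounted at the origin on a cart in front of the work surface, level with it; the furniture and walls round the work are solid. World frame = base frame: x ahead of the robot, y to its left, z up, the work surface at z = 0. Lengths are in m, angles in rad, forces in N, time in s.
With the tool pointing down it reaches from about 0.375 to 0.9 m from the base axis. Payload 3.1 kg.
Tool frame: the origin (TCP) lies at the very end of the fingers, on their centre line; the grasp point (between the pads) lies 19 mm behind it; z points along the fingers, y is the line along which they close (so a half turn about z gives the same grasp; the last joint's range is limited). The gripper opens to 85 mm and grips with 20 to 120 N. Pads are 22 mm wide; open, the fingers measure 114 mm over their backs; the gripper's body (76 mm by 85 mm) begins 54 mm behind the grasp point. The pads swing forward as they close: fully open they stand 13 mm farther back than shut.
Start: joints at [1.085, 0.527, 1.433, -0, 1.181, -0.178], TCP at [0.189, 0.596, 0.231] pointing down, gripper open.
Joint ranges: [-3.08, 3.08], [-0.75, 2.2], [0.22, 2.44], [-1.43, 4.57], [0, 2.65], [-2.85, 2.85]. Speed limits (rad/s): [2.79, 2.79, 3.14, 3.14, 3.14, 3.14].

INTERFACE

Orientations are given as a unit quaternion [x, y, z, w].
In Python, from station import manip gives the robot as it stands.
- The arm moves only by the shell command python3 -m handwheel 'ROWS' [FORCE]. ROWS is JSON, a list of rows, each a list of 7 numbers: the shift along the world's x, y, z in mm, then the turn, a rotation vector about the world's x, y, z in degrees, then the opening, from 0 (shut) to 1 (fully open). A call has exactly 10 rows; each row shifts and turns the commanded pose from where the row before left it; what a row does not reach is not made up. A row lasts 1/8 s, in which the tool goes at most 62.5 mm and 10.7 degrees, less where a joint would pass 70% of its speed; a pose out of reach is approached as far as the arm can. A call is refused whole if a number of a shift passes 62.5 or a number of a turn 10.7, either way. A call with a gripper value outside its range is refused whole. The fingers move at their own pace and stop on an object; FORCE is the grip in N (left out, the last holds). Time passes only in rows, so rows that do not move let the fingers close, or fill a call up. It gives the time, the measured TCP pose, the force, the opening and the grip force at its end, in the units of the state.
- manip.sense(): the state, without advancing time (a new reading comes with each control period).
- manip.snapshot(name): name is "scene" or "side" or "wrist"; returns the picture (420x560x3 uint8, red, green, blue); there is no depth.
- manip.get_calibration(name): a dict with "K" (3x3 intrinsics, pixels), "k1" (the pictures are not rectified: a ray, as slopes to the right and down, at radius r is drawn at 1 + k1 r^2 times it, then the intrinsics apply), "rvec" (rotation vector, rad) and "tvec" (3), from world to camera coordinates, as OpenCV has them. Camera axes: x right, y down, z forward; pixel columns grow to the right and rows downward; lengths in m; the calibration is good to about 2 mm. A picture is of the moment at which its call begins: read the wrist's pose just before it. get_calibration takes no time and is no camera call; for the wrist camera it gives the pose at the moment of the call.
- manip.sign_off(): hands the job in; it is judged then, once.
The state is a dict: "t": time; "q": joint angles; "qd": joint speeds; "tau": joint torques, N m; "tcp_pos": TCP position; "tool_rot": TCP orientation; "force": force on the tool from outside, world axes, zero at the start; "ft_torque": the same for the moment, N m; "finger_gap": opening from 0.0 (shut) to 1.0 (fully open); "gripper_force": force on a finger pad.
Only numpy, scipy, OpenCV 4.12 (cv2) and the standard library are available. Lean on these libraries where they do the work, as an engineer would, in place of code of your own. Each camera call takes 0.05 s, during which the arm holds its last target. There are 200 camera calls.

TASK

Without gripping or lifting anything, push the heavy red booster pack across the console top until it is fully home between the yellow rails of its charging dock, against the stop at the back. Push it low, near its base, so that it slides upright and does not tip, and keep off its carry handle. Then press the dock's green button fully down to start the charge, let go of it, and leave the tin, the wheel-weight pack, the tape roll and the carton beside the work undisturbed.

Things in the scene. Friction and masses are not known exactly. Their poses are not given: they have to be found in the camera images.
- pack: Heavy red booster pack with black bands, 90 (x) x 140 (y) mm, 156 tall, plus a black carry handle up to 186 mm. About 0.95 to 1.6 kg, loose, on four 6 mm rubber feet; sliding it takes 7 to 17 N. Walls vertical, slick. Origin: centre of its underside, on the surface. x axis: from the front face (row of small lights, facing away from the dock) to the back face, which meets the dock's stop; z up.
- dock: Charging dock fixed to the surface: low grey unit (60 deep, 270 wide, 58 mm tall) whose front is the stop, and two yellow guide rails, 24 mm tall, 150 mm apart inside, straight for 60 mm before the stop, then flaring outward to the mouth. No floor plate. Origin: on the surface between the rails at the stop (1 mm before it). x axis: the level direction in which the pack is pushed home, roughly to the robot's right; z up.
- charge_button_top (a point): Centre of the top of the round green push button (32 mm across, black housing), facing up; it moves straight down. It stands on the dock's wing, a grey block 66 mm wide (y 104 to 170 mm in the dock's frame), 58 mm tall, that runs forward from the unit to x = -108 mm, outside the rail farther from the robot.
- charge_button (a joint): Travel of the green button: 0 m up, 0.006 m fully down. A spring returns it; fully down takes 4 N.
- pack_handle: The black carry handle on top of the booster pack (bar 12 mm thick, 100 mm long along the pack's y, top at 186 mm). It has the pack's origin and axes. Not to be touched.
- paste_tin: Bystander: green round tin, 70 mm across, 60 mm tall, loose, beyond the pack, seen from the robot. Origin: centre of its underside.
- weight_strip_pack: Bystander: grey block-shaped pack of wheel weights, 36 x 70 x 22 mm, loose, behind the dock's unit. Origin: centre of its underside.
- tape_roll: Bystander: yellow roll of tape lying flat, 94 mm across, 19 mm tall, loose, beyond the pack, seen from the robot. Origin: centre of its underside.
- dongle_carton: Bystander: small upright white carton, 25 x 42 mm, 112 mm tall, loose, behind the dock's unit. Origin: centre of its underside.
- pack_front (a point): Point in the middle of the pack's wide front face (45 mm from the pack's origin, on the side away from the dock), 25 mm above the surface; axes as the pack's. Pushed at 15 to 45 mm above the surface the pack slides; pushed higher than about 60 to 80 mm (friction varies) it tips over.
- dock_home (a point): Where the pack's origin lies when fully home: on the surface, midway between the rails, 44 mm before the dock's origin; the pack's x axis then points along the dock's x axis. 5 mm spare on each side. Axes as the dock's.
- dock_mouth (a point): Middle of the flared mouth of the rails (about 180 mm wide), on the surface, 92 mm before the dock's origin. Axes as the dock's.

How it is judged:
On the way, in this order (a step that is already met when the one before it is completed fails the run):
1. the booster pack is fully home in the dock, upright and still (x of pack in the frame of dock above -0.051 m and y of pack in the frame of dock between -0.008 and 0.008 m and angle between the x axis of pack and the x axis of dock, either way round below 0.08 rad and angle between pack's own z axis and vertical below 0.05 rad and linear speed of pack below 0.01 m/s), for 0.3 s.
2. the green button is pressed fully down while the pack is home (x of pack in the frame of dock above -0.051 m and y of pack in the frame of dock between -0.008 and 0.008 m and angle between the x axis of pack and the x axis of dock, either way round below 0.08 rad and value of joint charge_button above 0.0045 m), for 0.05 s.
At the end, for the whole second after the job is handed in: The pack stands upright and still on the console top in the dock, its back face within 7 mm of the stop, within 8 mm of the middle sideways and within 0.08 rad of the dock's direction; the button has been pressed and is up again (all of step 1 and height (world z) of pack below 0.006 m and value of joint charge_button below 0.002 m); the robot touches nothing.
It fails at once if the booster pack tips (by more than 0.15 rad) (angle between pack's own z axis and vertical above 0.15 rad).
It fails at once if the booster pack is lifted or carried (its underside more than 12 mm up) (height (world z) of pack above 0.012 m).
It fails at once if the robot touches the carry handle (contact force between any of the fingers, the arm and pack_handle above 0.5 N).
It fails at once if the button is pressed before the pack is home (value of joint charge_button above 0.0035 m and x of pack in the frame of dock below -0.055 m).
It fails at once if the tin, the wheel-weight pack, the tape roll or the carton is disturbed (moved more than 15 mm) (distance of any of paste_tin, weight_strip_pack, tape_roll, dongle_carton from where it was at the start of the episode above 0.015 m).
It also fails if it takes over 64 s, if anything falls off the work surface, if the arm or the gripper's body presses on something with over 40 N, if the wrist force passes 120 N, or if a joint passes its speed limit or range.

## Working session

There is one attempt and no reset: what is moved stays moved. The work goes in short steps, Python scripts to look and compute and a shell command to move; the robot and the scene stay as the last step left them, time stands still between calls to the robot, and variables do not carry over. Pictures are saved under pics/ and viewed, at most 13 in all, crops included, and the job is handed in when it is done.

```bash
mkdir -p pics; python3 - <<'E'
from station import manip
import cv2
for n in("scene","side"):
    cv2.imwrite(f"pics/{n}0.png",manip.snapshot(n)[:,:,::-1]); c=manip.get_calibration(n); print(n,c)
s=manip.sense();print(s['t'],s['tcp_pos'],s['tool_rot'],s['force'])
E
```

```text
scene {'K': array([[496.8539958 ,   0.        , 282.8897296 ],
       [  0.        , 496.8539958 , 212.30992651],
       [  0.        ,   0.        ,   1.        ]]), 'k1': -0.03424835725065132, 'rvec': array([ 0.88628457, -2.19194897,  1.34168469]), 'tvec': array([0.36047913, 0.2999685 , 0.54118072])}
side {'K': array([[464.41334197,   0.        , 279.09268062],
       [  0.        , 464.41334197, 212.52789438],
       [  0.        ,   0.        ,   1.        ]]), 'k1': -0.07504514058108587, 'rvec': array([ 1.96781826, -0.12554624,  0.06844562]), 'tvec': array([-0.60538921,  0.07388621,  1.12664795])}
0.1 [0.18902999 0.59507116 0.23044385] [ 1.53269734e-01  9.88183932e-01 -9.02798224e-04 -3.00516895e-04] [0.54996863 0.26516481 0.491135  ]
```

View pics/scene0.png

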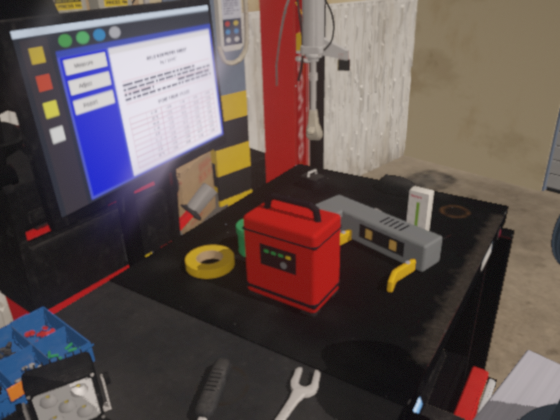

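View pics/side0.png

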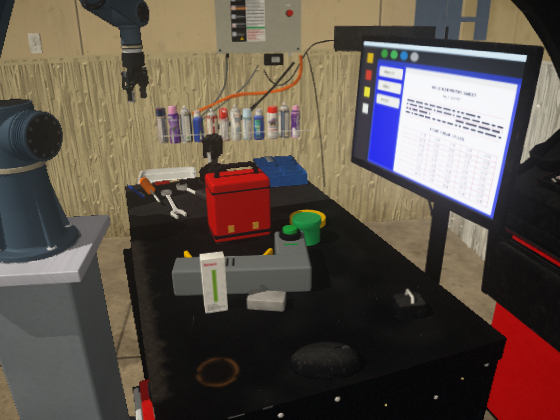

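Scene: pack at about (293,255) with its lights facing the camera, rail ends at (400,275) and (345,238), dock unit behind. Side: dock unit at (240,275), green button at (290,232), tin at (306,228). I'll enlarge both for corners.

```bash
cat > h.py <<'E'
import numpy as np,cv2
from station import manip
def ray(n,uv,c=None):
    c=c or manip.get_calibration(n);K=c['K']
    d=np.array([c['k1'],0,0,0,0.]) 
    p=cv2.undistortPoints(np.array(uv,float).reshape(-1,1,2),K,d).reshape(-1,2)
    R=cv2.Rodrigues(c['rvec'])[0]
    return -R.T@c['tvec'],np.c_[p,np.ones(len(p))]@R
def plane(n,uv,z):
    o,d=ray(n,uv); return o+d*((z-o[2])/d[:,2])[:,None]
def proj(n,P):
    c=manip.get_calibration(n)
    return cv2.projectPoints(np.array(P,float).reshape(-1,3),c['rvec'],c['tvec'],c['K'],np.array([c['k1'],0,0,0,0.]))[0].reshape(-1,2)
E
python3 - <<'E'
import cv2,numpy as np
a=cv2.imread('pics/scene0.png')[170:320,230:450];b=cv2.imread('pics/side0.png')[155:315,160:340]
a=cv2.resize(a,(800,545),interpolation=cv2.INTER_CUBIC); cv2.imwrite('pics/a.png',a)
b=cv2.resize(b,(675,600),interpolation=cv2.INTER_CUBIC);cv2.imwrite('pics/b.png',b)
E
```

```text
(no output)
```

View pics/a.png

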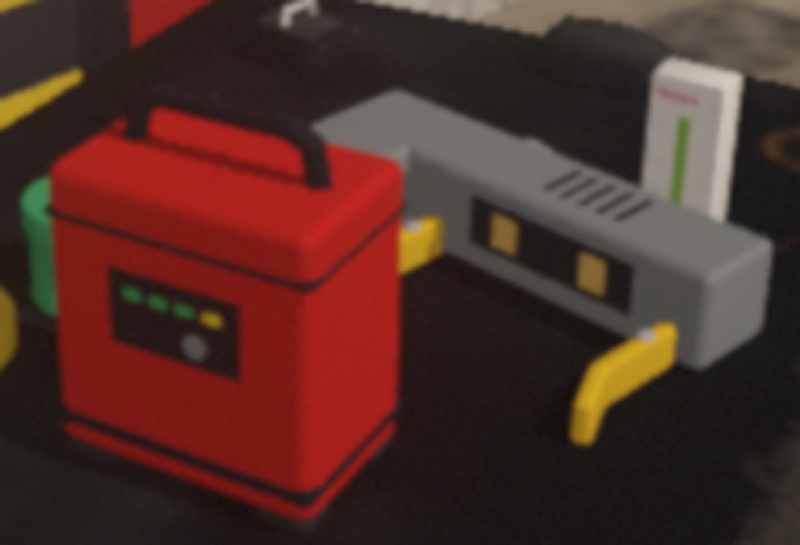

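View pics/b.png

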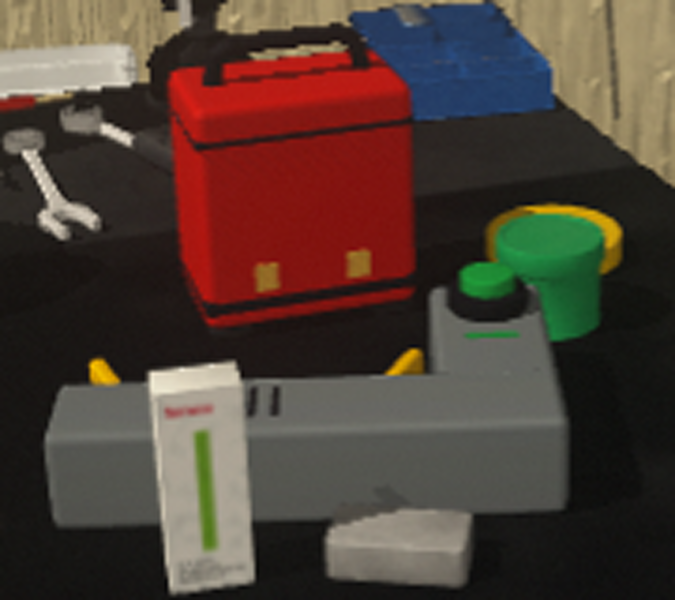

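```bash
python3 - <<'E'
from h import *
np.set_printoptions(precision=4,suppress=True)
A=lambda *p:[(x/3.6364+230-.36,y/3.6364+170-.36) for x,y in p]
B=lambda *p:[(x/3.75+160-.36,y/3.75+155-.36) for x,y in p]
print('pack scene z6: FL,FR,BR\n',plane('scene',A((67,437),(308,520),(396,430)),.006))
print('pack scene z150 top FL FR(ish) BR\n',plane('scene',A((52,175),(305,260),(402,172)),.150))
print('pack side z6: back near, back far, front near\n',plane('side',B((210,327),(414,297),(183,292)),.006))
print('unit scene z58: backfar, backnear, frontnear\n',plane('scene',A((400,92),(770,242),(705,275)),.058))
print('unit side z58: backnear, backfar, frontnear, \n',plane('side',B((47,432),(568,425),(63,388)),.058))
print('unit side z0: back near,far\n',plane('side',B((57,525),(568,508)),.0))
g=cv2.cvtColor(manip.snapshot('side'),cv2.COLOR_RGB2HSV)
m=cv2.inRange(g,(50,100,60),(85,255,255));n,l,st,ce=cv2.connectedComponentsWithStats(m)
for i in range(1,n):
    if st[i,4]>20: print(st[i],ce[i])
print('button z.078..', plane('side',B((489,279)),.08))
print('rail tips scene z24 near, side near/far',plane('scene',A((583,400),(650,330)),.024))
print('tin side top', plane('side',B((550,240)),.06),'tape',plane('side',B((555,240)),.019),plane('scene',[(210,262)],.019))
E
```

```text
pack scene z6: FL,FR,BR
 [[ 0.5623  0.0332  0.006 ]
 [ 0.4342  0.0014  0.006 ]
 [ 0.4494 -0.0799  0.006 ]]
pack scene z150 top FL FR(ish) BR
 [[ 0.5601  0.0336  0.15  ]
 [ 0.4256  0.0141  0.15  ]
 [ 0.4461 -0.0739  0.15  ]]
pack side z6: back near, back far, front near
 [[ 0.4486 -0.07    0.006 ]
 [ 0.582  -0.0442  0.006 ]
 [ 0.4305 -0.0149  0.006 ]]
unit scene z58: backfar, backnear, frontnear
 [[ 0.6261 -0.2985  0.058 ]
 [ 0.3679 -0.281   0.058 ]
 [ 0.3749 -0.2291  0.058 ]]
unit side z58: backnear, backfar, frontnear, 
 [[ 0.3701 -0.2849  0.058 ]
 [ 0.634  -0.3137  0.058 ]
 [ 0.3745 -0.2383  0.058 ]]
unit side z0: back near,far
 [[ 0.369  -0.2814  0.    ]
 [ 0.6374 -0.3008  0.    ]]
[381  49   7   9  50] [384.06  53.04]
[390  50   8   9  55] [393.5636  54.0182]
[282 212  39  34 792] [304.9129 226.4596]
button z.078.. [[ 0.6124 -0.1807  0.08  ]]
rail tips scene z24 near, side near/far [[ 0.3837 -0.1395  0.024 ]
 [ 0.3943 -0.2152  0.024 ]]
tin side top [[ 0.6647 -0.0862  0.06  ]] tape [[0.6848 0.0052 0.019 ]] [[0.6683 0.0344 0.019 ]]
```

```bash
python3 -m handwheel '[[15,-24,0,0,0,-6,1],[15,-24,0,0,0,-6,1],[15,-24,0,0,0,-6,1],[15,-24,0,0,0,-6,1],[15,-24,0,0,0,-6,1],[15,-24,0,0,0,-6,1],[15,-24,0,0,0,-6,1],[15,-24,0,0,0,-6,1],[15,-24,0,0,0,-6,1],[15,-24,0,0,0,-6,1]]'
python3 -m handwheel '[[14,-23,0,-3.9,-0.8,0,1],[14,-23,0,-3.9,-0.8,0,1],[14,-23,0,-3.9,-0.8,0,1],[14,-23,0,-3.9,-0.8,0,1],[14,-23,0,-3.9,-0.8,0,1],[14,-23,0,-3.9,-0.8,0,1],[14,-23,0,-3.9,-0.8,0,1],[14,-23,0,-3.9,-0.8,0,1],[14,-23,0,-3.9,-0.8,0,1],[14,-23,0,-3.9,-0.8,0,1]]'
python3 - <<'E'
from h import *
from scipy.spatial.transform import Rotation as R
s=manip.sense();print(s['q'],R.from_quat(s['tool_rot']).as_matrix().round(3))
cv2.imwrite('pics/w1.png',cv2.hconcat([manip.snapshot('wrist')[:,:,::-1],manip.snapshot('scene')[:,:,::-1]])[:, :])
im=cv2.imread('pics/w1.png');cv2.imwrite('pics/w1.png',cv2.resize(im,(800,300),interpolation=cv2.INTER_AREA))
E
```

```text
t: 1.4
tcp_pos: [0.3396, 0.3547, 0.2312]
tool_rot: [0.628, 0.778, -0.0, -0.0]
force: [0.9, -0.6, 0.2]
finger_gap: 1.003
gripper_force: 0.0
t: 2.65
tcp_pos: [0.4797, 0.125, 0.2312]
tool_rot: [0.589, 0.732, -0.218, 0.263]
force: [-0.0, 0.9, -0.1]
finger_gap: 0.997
gripper_force: 0.0
[ 0.40758882  0.51000664  1.7139733  -0.73967044  1.20020124  0.57066767] [[-0.167  0.977  0.129]
 [ 0.748  0.211 -0.629]
 [-0.642 -0.009 -0.767]]
```

View pics/w1.png

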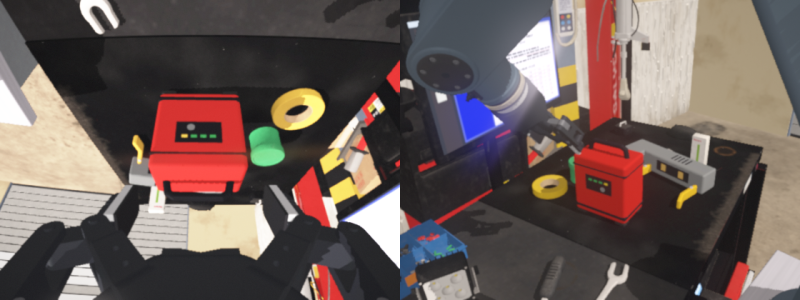

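The wrist view shows the pack front squarely ahead (lights at (200,130)), with the open fingers symmetric about it. The scene view shows the gripper behind the pack.

```bash
python3 -m handwheel '[[0.6,-3,-20,0,0,0,1],[0.6,-3,-20,0,0,0,1],[0.6,-3,-20,0,0,0,1],[0.6,-3,-20,0,0,0,1],[0.6,-3,-20,0,0,0,1],[0.6,-3,-20,0,0,0,1],[0.6,-3,-20,0,0,0,1],[0.6,-3,-20,0,0,0,1],[0.6,-3,-20,0,0,0,1],[0.6,-3,-20,0,0,0,1]]'
python3 - <<'E'
from h import *
c=manip.get_calibration('wrist');R=cv2.Rodrigues(c['rvec'])[0];print(-R.T@c['tvec'])
im=manip.snapshot('wrist')[:,:,::-1];cv2.imwrite('pics/w2.png',im)
E
```

```text
t: 4.0
tcp_pos: [0.4853, 0.0955, 0.0298]
tool_rot: [0.589, 0.733, -0.217, 0.262]
force: [0.4, 0.1, -0.0]
finger_gap: 0.999
gripper_force: 0.0
[0.45430048 0.23937321 0.09261935]
```

View pics/w2.png

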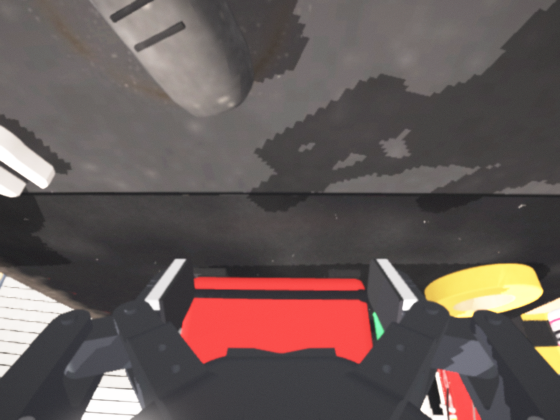

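The wrist image shows the pack's lower front edge running level from about (193,279) to (365,279), centred between the fingers (at 170 and 392).

```bash
python3 - <<'E'
from h import *
P=plane('wrist',[(195,278),(362,279)],.006);print(P,np.linalg.norm(P[1]-P[0]),np.degrees(np.arctan2(*(P[1]-P[0])[[1,0]])),P.mean(0))
E
python3 -m handwheel '[[0,0,-6,0,0,0,1],[0,0,-6,0,0,0,1],[0,0,-5,0,0,0,1],[1,-6,0,0,0,0,1],[1,-6,0,0,0,0,1],[1,-6,0,0,0,0,1],[1,-6,0,0,0,0,1],[1,-5,0,0,0,0,1],[1,-5,0,0,0,0,1],[0,0,0,0,0,0,1]]'
```

```text
[[0.43327715 0.00253903 0.006     ]
 [0.56227538 0.03260154 0.006     ]] 0.13245489383387207 13.118402491803556 [0.49777626 0.01757029 0.006     ]
t: 5.3
tcp_pos: [0.4913, 0.0612, 0.0143]
tool_rot: [0.59, 0.732, -0.217, 0.262]
force: [0.7, 0.1, 0.0]
finger_gap: 1.003
gripper_force: 0.0
```

```bash
python3 -m handwheel '[[1,-5,0,0,0,0,1],[1,-5,0,0,0,0,1],[1,-5,0,0,0,0,1],[1,-5,0,0,0,0,1],[1,-5,0,0,0,0,1],[1,-5,0,0,0,0,1],[1,-5,0,0,0,0,1],[1,-4,0,0,0,0,1],[0.6,-3,0,0,0,0,1],[0.6,-3,0,0,0,0,1]]'
```

```text
t: 6.55
tcp_pos: [0.5003, 0.0182, 0.014]
tool_rot: [0.59, 0.733, -0.215, 0.262]
force: [-5.3, 16.6, 8.8]
finger_gap: 0.998
gripper_force: 8.2
```

```bash
python3 -m handwheel '[[0.5,-2.5,0,0,0,-2.5,1],[0.4,-2.5,0,0,0,-2.5,1],[0.3,-2.5,0,0,0,-2.5,1],[0.2,-2.5,0,0,0,-2.5,1],[0.1,-2.5,0,0,0,-2.5,1],[0,-2.5,0,0,0,-2.5,1],[-0.1,-2.5,0,0,0,-2.5,1],[-0.2,-2.5,0,0,0,-2.5,1],[-0.3,-2.5,0,0,0,-2.5,1],[0,0,0,0,0,0,1]]'
cat > look.py <<'E'
from h import *
import sys
O=np.array([.4737,-.230]);y=np.array([.9968,-.08]);x=np.array([-.08,-.9968])
im=manip.snapshot('wrist');hsv=cv2.cvtColor(im,cv2.COLOR_RGB2HSV)
m=cv2.inRange(hsv,(0,150,70),(6,255,255))|cv2.inRange(hsv,(174,150,70),(180,255,255))
pts=[]
for u in range(200,350,4):
    r=np.flatnonzero(m[200:,u]); 
    if len(r): pts.append((u,200+r[0]-.5))
pts=np.array(pts,float)
P=plane('wrist',pts,.008)[:,:2]
f=np.polyfit(P[:,0],P[:,1],1);res=P[:,1]-np.polyval(f,P[:,0])
k=abs(res)<.004;f=np.polyfit(P[k,0],P[k,1],1);a=np.arctan(f[0])
# ends of the red strip just above edge
row=int(np.median(pts[:,1]))+4;c=np.flatnonzero(m[row]);c=c[(c>120)&(c<440)]
E_=plane('wrist',[(c[0],row),(c[-1],row)],.010)[:,:2]
print('edge pts',k.sum(),'row',row,'cols',c[0],c[-1],'width',np.linalg.norm(E_[1]-E_[0]))
mid=E_.mean(0);mid[1]=np.polyval(f,mid[0]);C=mid+.045*np.array([np.sin(a),-np.cos(a)])
print('yaw deg',np.degrees(a),'rel dock',np.degrees(a)+4.6,'centre',C,'in dock x,y mm',1e3*(C-O)@x,1e3*(C-O)@y)
s=manip.sense();print('t',s['t'],'tcp',s['tcp_pos'],'F',s['force'])
if len(sys.argv)>1:cv2.imwrite(f'pics/{sys.argv[1]}.png',im[:,:,::-1])
E
python3 look.py w3
```

```text
t: 7.8
tcp_pos: [0.5048, -0.0041, 0.0139]
tool_rot: [0.721, 0.605, -0.26, 0.216]
force: [3.3, 5.8, 0.4]
finger_gap: 1.0
gripper_force: 3.0
edge pts 38 row 263 cols 218 408 width 0.1062110076307501
yaw deg -1.029558527236771 rel dock 3.5704414727632283 centre [ 0.51980673 -0.0552653 ] in dock x,y mm -177.86408244357088 31.980411129741192
t 7.85 tcp [ 0.50464737 -0.00416247  0.01389424] F [3.96176319 5.3425836  0.24630776]
```

View pics/w3.png

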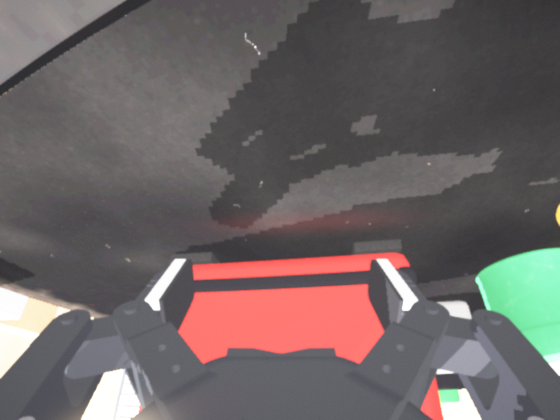

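The pack has turned; its front lower edge now runs from (192,267) to (409,256), so it is off-centre toward the far finger.

```bash
python3 - <<'E'
s=open('look.py').read()
a=s.index("row=int");b=s.index("mid=E_")
s=s[:a]+"""q=np.argwhere(m[:,110:450]);q=q[:,::-1]+[110,0];Q=plane('wrist',q,.008)[:,:2]
d=np.array([np.cos(a),np.sin(a)]);n=np.array([-d[1],d[0]])
off=(Q-[0,f[1]])@n;k2=(off>-.016)&(off<.004)   # thin strip just above the lower edge
t=Q[k2]@d;o0=np.array([0,f[1]])@n
E_=np.array([t.min()*d,t.max()*d])+o0*n
print('edge pts',k.sum(),'width',t.max()-t.min(),'cols',q[k2][t.argmin()],q[k2][t.argmax()])
"""+s[b:]
open('look.py','w').write(s)
E
python3 look.py
```

```text
edge pts 38 width 0.1297414601938297 cols [193 275] [408 262]
yaw deg -1.1417554562771444 rel dock 3.4582445437228553 centre [ 0.50844075 -0.05502029] in dock x,y mm -177.19903895324572 20.631206844035834
t 7.9 tcp [ 0.50455398 -0.00415076  0.01389894] F [4.35713831 5.82146253 0.61066007]
```

```bash
python3 -m handwheel '[[-0.4,-2.5,0,0,0,-2,1],[-0.4,-2.5,0,0,0,-2,1],[-0.5,-2.5,0,0,0,-2,1],[-0.5,-2.5,0,0,0,-2,1],[-0.5,-2.5,0,0,0,-1.5,1],[-0.6,-2.5,0,0,0,-1,1],[-0.7,-2.5,0,0,0,0,1],[-0.7,-2.5,0,0,0,0,1],[-0.7,-2.5,0,0,0,0,1],[0,0,0,0,0,0,1]]'
python3 look.py
```

```text
t: 9.15
tcp_pos: [0.5006, -0.0267, 0.0139]
tool_rot: [0.773, 0.537, -0.278, 0.191]
force: [5.9, 6.4, -0.1]
finger_gap: 1.002
gripper_force: 3.3
edge pts 38 width 0.13063251953441174 cols [193 276] [409 261]
yaw deg -10.002175328644755 rel dock -5.402175328644756 centre [ 0.49561671 -0.0786521 ] in dock x,y mm -152.61691978967144 9.738743541553516
t 9.2 tcp [ 0.50054669 -0.02676647  0.01388299] F [5.28110361 6.61329066 0.66310747]
```

```bash
python3 -m handwheel '[[-0.8,-3,0,0,0,1.5,1],[-0.8,-3,0,0,0,1.5,1],[-0.8,-3,0,0,0,1.5,1],[-0.8,-3,0,0,0,1.5,1],[-0.8,-4,0,0,0,0,1],[-1,-4,0,0,0,0,1],[-1,-4,0,0,0,0,1],[-1,-4,0,0,0,0,1],[-1,-4,0,0,0,0,1],[0,0,0,0,0,0,1]]'
python3 look.py w4
```

```text
t: 10.45
tcp_pos: [0.4912, -0.0585, 0.0139]
tool_rot: [0.745, 0.576, -0.268, 0.205]
force: [2.3, 6.9, 2.0]
finger_gap: 0.998
gripper_force: 4.0
edge pts 38 width 0.14813401161221257 cols [152 264] [406 264]
yaw deg -14.171923040709528 rel dock -9.571923040709528 centre [ 0.47837424 -0.10051656] in dock x,y mm -129.44302803840824 -5.699390577124384
t 10.5 tcp [ 0.49128055 -0.05851681  0.01388461] F [3.44969913 5.72926124 1.54614124]
```

View pics/w4.png

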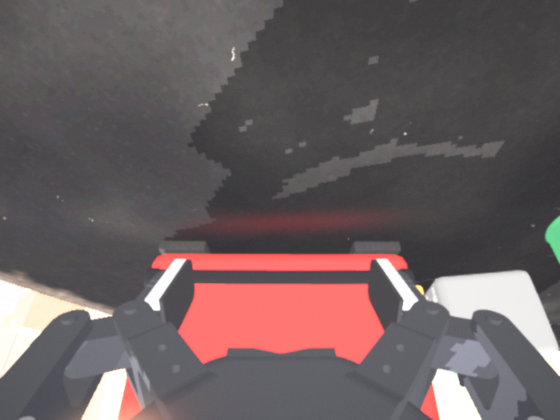

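```bash
python3 -m handwheel '[[-0.4,-2,0,0,0,2,1],[-0.4,-2,0,0,0,2,1],[-0.4,-2,0,0,0,2,1],[-0.3,-2,0,0,0,2,1],[-0.2,-2,0,0,0,2,1],[-0.2,-2,0,0,0,2,1],[-0.1,-2,0,0,0,2,1],[-0.1,-2,0,0,0,2,1],[0,-1.8,0,0,0,0,1],[0,0,0,0,0,0,1]]'
python3 look.py
```

```text
t: 11.75
tcp_pos: [0.4849, -0.0765, 0.0136]
tool_rot: [0.658, 0.673, -0.24, 0.239]
force: [-2.1, 8.4, 1.1]
finger_gap: 1.001
gripper_force: 3.9
edge pts 38 width 0.14228399115310797 cols [150 262] [395 267]
yaw deg -4.34559347333387 rel dock 0.25440652666612973 centre [ 0.47747914 -0.12375528] in dock x,y mm -106.20707186514637 -4.732530121828713
t 11.8 tcp [ 0.48489541 -0.07652593  0.01352762] F [-1.86846157  8.54257292  0.40157005]
```

```bash
python3 -m handwheel '[[0,-3,0,0,0,-1,1],[0,-3.5,0,0,0,-1,1],[0,-4,0,0,0,-0.5,1],[-0.2,-4,0,0,0,-0.5,1],[-0.2,-4,0,0,0,-0.5,1],[-0.3,-4,0,0,0,-0.5,1],[-0.3,-4,0,0,0,-0.5,1],[-0.3,-4,0,0,0,-0.5,1],[-0.3,-4,0,0,0,-0.5,1],[0,0,0,0,0,0,1]]'
python3 look.py w5; python3 - <<'E'
import cv2
from station import manip
b=manip.snapshot('side')[155:315,160:340,::-1];cv2.imwrite('pics/s5.png',cv2.resize(b,(675,600),interpolation=cv2.INTER_CUBIC))
E
```

```text
t: 13.05
tcp_pos: [0.4859, -0.111, 0.0133]
tool_rot: [0.689, 0.641, -0.25, 0.228]
force: [1.9, 4.6, -1.9]
finger_gap: 0.996
gripper_force: 2.9
edge pts 38 width 0.1490167427251896 cols [151 265] [406 266]
yaw deg -3.8207100394110585 rel dock 0.7792899605889412 centre [ 0.48053074 -0.15424793] in dock x,y mm -76.05612004790022 0.7487112379055579
t 13.1 tcp [ 0.48587724 -0.11096218  0.0132507 ] F [ 1.6580298   6.46781192 -2.86992007]
```

View pics/s5.png

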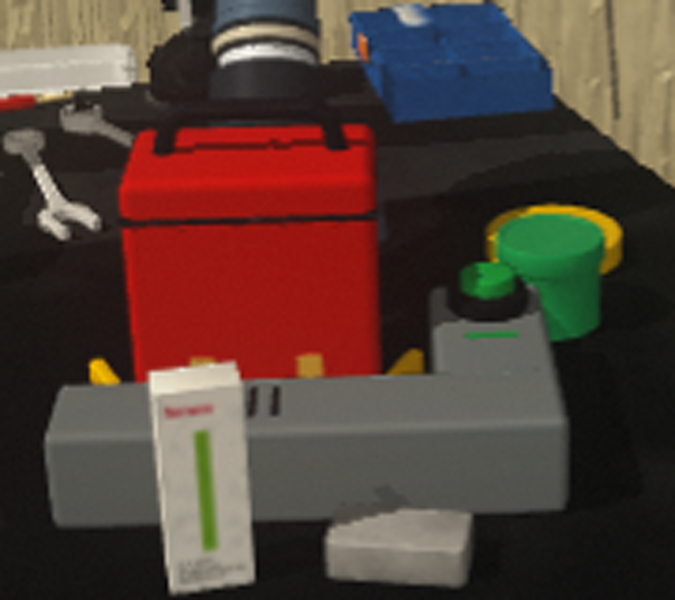

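The side view shows the pack centred between the rail tips (about 118 and 390 in the crop), and the bystanders unmoved. I'll push it home.

```bash
python3 -m handwheel '[[-0.3,-4,0,0,0,0,1],[-0.3,-4,0,0,0,0,1],[-0.3,-4,0,0,0,0,1],[-0.3,-4,0,0,0,0,1],[-0.3,-4,0,0,0,0,1],[-0.3,-3,0,0,0,0,1],[-0.3,-2,0,0,0,0,1],[-0.2,-2,0,0,0,0,1],[-0.2,-2,0,0,0,0,1],[0,0,0,0,0,0,1]]'
python3 look.py
```

```text
t: 14.4
tcp_pos: [0.483, -0.1396, 0.0132]
tool_rot: [0.689, 0.642, -0.25, 0.228]
force: [1.3, 7.4, -0.5]
finger_gap: 1.002
gripper_force: 3.7
edge pts 38 width 0.14652551715076306 cols [153 265] [404 266]
yaw deg -3.764109176053629 rel dock 0.8358908239463707 centre [ 0.47770045 -0.18286006] in dock x,y mm -47.30913084440606 0.21645422213515156
t 14.45 tcp [ 0.48301877 -0.13965395  0.01322307] F [ 1.46840933  7.53152862 -1.67815946]
```

Force is still only that of sliding; continue gently to the stop.

```bash
python3 -m handwheel '[[-0.1,-1,0,0,0,0,1],[-0.1,-1,0,0,0,0,1],[-0.1,-1,0,0,0,0,1],[-0.1,-1,0,0,0,0,1],[-0.1,-1,0,0,0,0,1],[0,-0.5,0,0,0,0,1],[0,0,0,0,0,0,1],[0,0,0,0,0,0,1],[0,0,0,0,0,0,1],[0,0,0,0,0,0,1]]'
python3 look.py
```

```text
t: 15.7
tcp_pos: [0.4825, -0.1449, 0.0132]
tool_rot: [0.689, 0.642, -0.25, 0.228]
force: [0.9, 8.4, -0.2]
finger_gap: 0.998
gripper_force: 4.3
edge pts 38 width 0.14647830117317295 cols [153 265] [404 266]
yaw deg -3.8353749136934585 rel dock 0.7646250863065411 centre [ 0.47713795 -0.18804111] in dock x,y mm -42.09965880283028 0.07024212546023739
t 15.75 tcp [ 0.48248503 -0.14489715  0.01320028] F [ 0.82974786  8.39745978 -0.83394024]
```

```bash
python3 -m handwheel '[[-0.1,-1,0,0,0,0,1],[-0.1,-1,0,0,0,0,1],[-0.1,-1,0,0,0,0,1],[-0.1,-1,0,0,0,0,1],[0,0,0,0,0,0,1],[0,0,0,0,0,0,1],[0,0,0,0,0,0,1],[0,0,0,0,0,0,1],[0,0,0,0,0,0,1],[0,0,0,0,0,0,1]]'
python3 look.py
```

```text
t: 17.0
tcp_pos: [0.4821, -0.1489, 0.0132]
tool_rot: [0.689, 0.642, -0.25, 0.228]
force: [0.3, 7.5, -0.6]
finger_gap: 1.0
gripper_force: 4.2
edge pts 38 width 0.14648758880376989 cols [153 265] [404 266]
yaw deg -3.668197444945177 rel dock 0.9318025550548228 centre [ 0.47680965 -0.19216215] in dock x,y mm -37.96554419020257 0.07267274859398463
t 17.05 tcp [ 0.482118   -0.14895809  0.01319337] F [ 0.41219839  8.66971446 -0.89032084]
```

```bash
python3 -m handwheel '[[-0.1,-1,0,0,0,0,1],[-0.1,-1,0,0,0,0,1],[-0.1,-1,0,0,0,0,1],[-0.1,-1,0,0,0,0,1],[-0.1,-1,0,0,0,0,1],[0,0,0,0,0,0,1],[0,0,0,0,0,0,1],[0,0,0,0,0,0,1],[0,0,0,0,0,0,1],[0,0,0,0,0,0,1]]'
python3 look.py
```

```text
t: 18.3
tcp_pos: [0.482, -0.1499, 0.013]
tool_rot: [0.689, 0.643, -0.246, 0.227]
force: [1.4, 30.0, 9.6]
finger_gap: 0.999
gripper_force: 14.7
edge pts 38 width 0.14585203611019354 cols [153 265] [404 266]
yaw deg -3.4399034178286483 rel dock 1.1600965821713514 centre [ 0.47710763 -0.19281833] in dock x,y mm -37.33530002809068 0.4221895711770872
t 18.35 tcp [ 0.48196042 -0.14986658  0.01299498] F [ 1.6992183  30.29588175  9.97861453]
```

Firm against the stop (30 N). Now back off and rise, shutting the gripper and righting the tool.

```bash
python3 -m handwheel '[[0.5,6,0,0,0,0,1],[0.5,6,0,0,0,0,1],[0.5,6,0,0,0,0,1],[0.5,6,0,0,0,0,1],[0.5,6,0,0,0,0,1],[0.5,6,0,0,0,0,1],[0.5,6,0,0,0,0,1],[0.5,6,0,0,0,0,1],[0.5,6,0,0,0,0,1],[0.5,6,0,0,0,0,1]]'
python3 -m handwheel '[[1,2,22,3.9,-0.3,0,0],[1,2,22,3.9,-0.3,0,0],[1,2,22,3.9,-0.3,0,0],[1,2,22,3.9,-0.3,0,0],[1,2,22,3.9,-0.3,0,0],[1,2,22,3.9,-0.3,0,0],[1,2,22,3.9,-0.3,0,0],[1,2,22,3.9,-0.3,0,0],[1,2,22,3.9,-0.3,0,0],[1,2,22,3.9,-0.3,0,0]]'
python3 -m handwheel '[[20,0,0,0,0,0,0],[20,0,0,0,0,0,0],[20,0,0,0,0,0,0],[20,0,0,0,0,0,0],[20,0,0,0,0,0,0],[15,-10,0,0,0,0,0],[0,-15,0,0,0,0,0],[0,-20,0,0,0,0,0],[0,-20,0,0,0,0,0],[0,0,0,0,0,0,0]]'
python3 - <<'E'
from h import *
im=manip.snapshot('wrist');cv2.imwrite('pics/w6.png',im[:,:,::-1])
h=cv2.cvtColor(im,cv2.COLOR_RGB2HSV);m=cv2.inRange(h,(50,100,50),(85,255,255));n,l,st,ce=cv2.connectedComponentsWithStats(m)
for i in range(1,n):
    if st[i,4]>100: print(st[i],ce[i],[plane('wrist',[ce[i]],z)[0].round(4) for z in(.07,.08,.09)])
b=plane('side',[(489/3.75+159.64,272/3.75+154.64)],.07),plane('side',[(489/3.75+159.64,272/3.75+154.64)],.09);print(b)
E
```

```text
t: 19.6
tcp_pos: [0.4858, -0.0958, 0.0143]
tool_rot: [0.688, 0.64, -0.252, 0.229]
force: [-0.1, 0.5, -0.2]
finger_gap: 0.998
gripper_force: 0.0
t: 20.85
tcp_pos: [0.4954, -0.0756, 0.2351]
tool_rot: [0.731, 0.682, -0.005, 0.001]
force: [0.1, 0.0, -0.0]
finger_gap: 0.002
gripper_force: 0.0
t: 22.1
tcp_pos: [0.6104, -0.1435, 0.2344]
tool_rot: [0.733, 0.681, -0.006, 0.002]
force: [-0.3, -0.0, 0.5]
finger_gap: 0.002
gripper_force: 0.0
[ 297   85   71   72 3814] [331.80545359 120.15049816] [array([ 0.6641, -0.0744,  0.07  ]), array([ 0.6625, -0.0742,  0.08  ]), array([ 0.6609, -0.074 ,  0.09  ])]
[272 200  30  32 754] [286.71618037 215.70954907] [array([ 0.613 , -0.1704,  0.07  ]), array([ 0.6131, -0.167 ,  0.08  ]), array([ 0.6132, -0.1637,  0.09  ])]
(array([[ 0.61685928, -0.14976748,  0.07      ]]), array([[ 0.61073508, -0.19270592,  0.09      ]]))
```

View pics/w6.png

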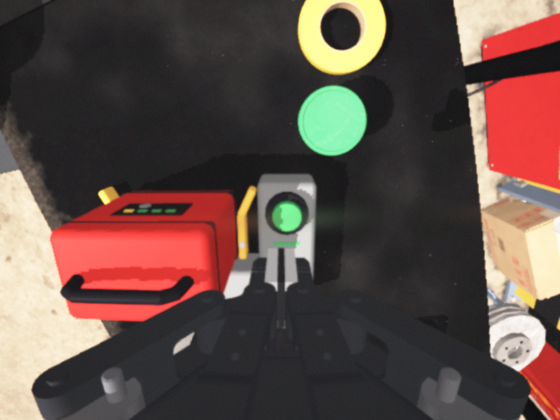

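Wrist view: the pack sits between the rails, and the green button is at (287,216), giving (0.613,-0.168) at z≈0.078. The side ray agrees.

```bash
python3 -m handwheel '[[2.5,-12,0,0,0,0,0],[0,-12.5,0,0,0,0,0],[0,0,-25,0,0,0,0],[0,0,-25,0,0,0,0],[0,0,-25,0,0,0,0],[0,0,-25,0,0,0,0],[0,0,-20,0,0,0,0],[0,0,-15,0,0,0,0],[0,0,-9,0,0,0,0],[0,0,0,0,0,0,0]]'
python3 -m handwheel '[[0,0,-2,0,0,0,0],[0,0,-2,0,0,0,0],[0,0,-2,0,0,0,0],[0,0,-2,0,0,0,0],[0,0,-2,0,0,0,0],[0,0,-1,0,0,0,0],[0,0,-1,0,0,0,0],[0,0,0,0,0,0,0],[0,0,0,0,0,0,0],[0,0,0,0,0,0,0]]'
```

```text
t: 23.4
tcp_pos: [0.6132, -0.1657, 0.0899]
tool_rot: [0.731, 0.682, -0.007, 0.002]
force: [1.8, 0.3, -0.6]
finger_gap: 0.0
gripper_force: 0.0
t: 24.65
tcp_pos: [0.6133, -0.1657, 0.0784]
tool_rot: [0.731, 0.682, -0.006, 0.002]
force: [-1.0, -0.4, 0.9]
finger_gap: 0.004
gripper_force: 0.9
```

```bash
python3 -m handwheel '[[0,0,-1,0,0,0,0],[0,0,-1,0,0,0,0],[0,0,-1,0,0,0,0],[0,0,-1,0,0,0,0],[0,0,-1,0,0,0,0],[0,0,-1,0,0,0,0],[0,0,0,0,0,0,0],[0,0,0,0,0,0,0],[0,0,0,0,0,0,0],[0,0,0,0,0,0,0]]'
```

```text
t: 25.9
tcp_pos: [0.6134, -0.1657, 0.074]
tool_rot: [0.731, 0.682, -0.006, 0.002]
force: [-2.1, 1.9, 11.2]
finger_gap: 0.002
gripper_force: 5.7
```

```bash
python3 -m handwheel '[[0,0,-1,0,0,0,0],[0,0,0,0,0,0,0],[0,0,0,0,0,0,0],[0,0,8,0,0,0,0],[0,0,15,0,0,0,0],[0,0,20,0,0,0,0],[0,0,25,0,0,0,0],[0,10,25,0,0,0,0],[0,20,25,0,0,0,0],[0,20,20,0,0,0,0]]'
python3 -m handwheel '[[0,10,0,0,0,0,0],[0,0,0,0,0,0,0],[0,0,0,0,0,0,0],[0,0,0,0,0,0,0],[0,0,0,0,0,0,0],[0,0,0,0,0,0,0],[0,0,0,0,0,0,0],[0,0,0,0,0,0,0],[0,0,0,0,0,0,0],[0,0,0,0,0,0,0]]'
python3 - <<'E'
from h import *
a=manip.snapshot('wrist')[:,:,::-1];b=manip.snapshot('side')[155:365,160:440,::-1]
cv2.imwrite('pics/end.png',cv2.hconcat([cv2.resize(a,(400,300)),cv2.resize(b,(400,300))]))
E
```

```text
t: 27.15
tcp_pos: [0.6135, -0.1152, 0.2105]
tool_rot: [0.732, 0.682, -0.006, 0.002]
force: [0.3, -0.1, 0.1]
finger_gap: 0.003
gripper_force: 0.0
t: 28.4
tcp_pos: [0.6133, -0.1056, 0.2093]
tool_rot: [0.731, 0.682, -0.006, 0.002]
force: [-0.3, 0.5, 0.3]
finger_gap: 0.003
gripper_force: 0.0
```

View pics/end.png

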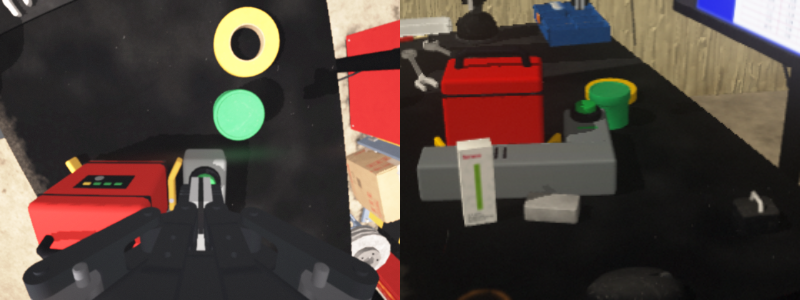

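The pack is upright against the stop between the rails, the button is up again, and the tin, tape, carton and weights have not moved. Handing in.

```bash
python3 -c "
from station import manip;print(manip.sign_off())"
```

```text
the job is handed in; nothing more can be done
None
```

The booster pack is pushed home against the dock stop, upright; the green button was pressed with about 11 N (4 N needed) and released, the tin, weights, tape and carton look unmoved, and the job is handed in (the sign-off returned no verdict).

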